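# Stopper the sample flask and hold its clamp arm open

## Robot

A 7-joint arm with a two-finger parallel gripper is mounted at the origin on the work surface. World frame = base frame: x ahead of the robot, y to its left, z up, the work surface at z = 0. Lengths are in mm, angles in rad, forces in N, time in s.
With the tool pointing down it reaches from about 350 to 900 mm from the base axis. Payload 7.2 kg.
Tool frame: the origin (TCP) lies at the very end of the fingers, on their centre line; the grasp point (between the pads) lies env.grasp_offset behind it (env.grasp_offset is the distance from the TCP to the grasp point, in mm); z points along the fingers, x is the direction in which the jaws open and shut, and the axes are right-handed (so a half turn about z gives the same grasp; the last joint's range is limited). The gripper opens to 85 mm and grips with 20 to 120 N. Pads are 22 mm wide; open, the fingers measure 114 mm over their backs; the gripper's body (76 mm by 85 mm) begins 54 mm behind the grasp point. The pads swing forward as they close: fully open they stand 13 mm farther back than shut.
Start: joints at [1.193, 0.411, -0.013, 1.596, 0.006, 1.134, -0.082], TCP at [190.531, -595.254, 199.497] pointing down, gripper open.
Joint ranges: [-2.95, 2.95], [-0.29, 1.99], [-1.47, 1.44], [0.14, 2.54], [-1.03, 4.17], [0.13, 1.85], [-2.86, 2.86]. Speed limits (rad/s): [2.39, 2.39, 3.01, 3.01, 3.14, 3.14, 3.14].

## Interface

Orientations are given as a unit quaternion [w, x, y, z].
In Python, from rig import readout, snapshot, calibration, ticket, env gives the robot as it stands.
- The arm moves only by the tool play_rows, never from a script. Its argument "deltas" is a list that holds one entry, the list of rows, each a list of 7 numbers: the opening, from -1 (shut) to 1 (fully open), then the shift along the tool's x, y, z in units of 0.04 m (1.0 is 0.04 m), then the turn, a rotation vector about the tool's x, y, z in units of 0.08 rad (1.0 is 0.08 rad). In form: [[[grip, x, y, z, ax, ay, az], ...]]. A call has 1 to 10 rows; each row shifts and turns the commanded pose from where the row before left it, along the tool's axes as they then stand; what a row does not reach is not made up. A row lasts 1/8 s, in which the tool goes at most 62.5 mm and 10.7 degrees, less where a joint would pass 70% of its speed; a pose out of reach is approached as far as the arm can. A call with a number of a shift or a turn outside -1 to 1 is refused whole. A call with a gripper value outside its range is refused whole. The fingers move at their own pace and stop on an object; the grip force is fixed at half the most. Time passes only in rows, so rows that do not move let the fingers close. It gives the time, the measured TCP pose, the force and the opening at its end, in the units of the state.
- readout.observe(): the state, without advancing time (a new reading comes with each control period).
- snapshot(name): name is "scene" or "top"; returns the picture (384x512x3 uint8, red, green, blue); there is no depth.
- calibration(name): a dict with "fx", "fy", "cx", "cy" (pixels), "distortion" ([k1, k2, p1, p2, k3] as OpenCV has them; the pictures are not rectified), "origin" and "rotation" of the camera in the world. Camera axes: x right, y down, z forward; pixel columns grow to the right and rows downward; lengths in mm; the calibration is good to about 2 mm. A picture is of the moment at which its call begins. calibration takes no time and is no camera call.
- ticket.close_job(): hands the job in, once; it reports no verdict.
The state is a dict: "time": time; "q": joint angles; "dq": joint speeds; "effort": joint torques, N m; "eef_pos": TCP position; "eef_rot": TCP orientation; "force": force on the tool from outside, world axes, zero at the start; "moment": the same for the moment, N m; "grip_width": opening from 0.0 (shut) to 1.0 (fully open).
Only numpy, scipy, OpenCV 4.12 (cv2) and the standard library are available. Lean on these libraries where they do the work, as an engineer would, in place of code of your own. Each camera call takes 0.05 s, during which the arm holds its last target.

## Task

The amber sample flask stands in the spring clamp beside the packing machine. First take the blue stopper from the wooden rack, set it fully home and straight in the flask's neck and let go of it; then take the yellow post of the sprung green clamp arm, swing the arm away from the flask until it is past its click and the pawl has snapped back, and finish while still holding the arm open there, so that a colleague can lift the flask out. Leave the flask standing in place, and do not disturb the other two stoppers, the steel cup or the white bottle.

Things in the scene. Friction and masses are not known exactly. Their poses are not given: they have to be found in the camera images.
- stopper_grip (a point): Blue stopper, 45 g, upright in one of the rack's holes (which one varies). Point: middle of its pull grip, a cylinder 26 mm across and 48 mm high; z up along its axis. Below the grip a flange 36 mm across, 5 mm thick, its underside 30 mm below this point; below that the plug, 22 mm long, tapering from 23 to 18 mm across.
- stopper_seat (a point): The centre of the underside of the blue stopper's flange, which rests on the flask's rim when the stopper is home; 30 mm below stopper_grip, z up along the stopper.
- flask_mouth (a point): Centre of the rim's top of the amber flask, 137 mm above the table; z up along the flask. Flask loose, 300 g, 125 mm high, 70 mm across up to 70 mm from its foot, then a shoulder to a neck 33 mm across with a straight bore 26 mm across. It stands on the clamp's base plate, gripped between the arm's roller and two idlers.
- station: Fixed clamp station: base plate 300 x 200 x 12 mm with idler block, green arm and brass pawl. Origin on the table under the flask's centre; x along the closed arm from its post to its pivot, y from arm to idler block, z up. Plate from x -125 to 175, y -125 to 75 mm. Closed arm along y -45 mm, post at x -95, pivot at x 60 mm.
- clamp_post (a point): Grip point on the axis of the round yellow upright post at the clamp arm's free end, 112 mm above the table. Post 16 mm across, yellow from 46 to 137 mm above the table, on a bar 10 mm wide whose top is at 50 mm. Nothing stands within 50 mm of the post above 60 mm. z up, x along the arm to the pivot.
- clamp_pivot (a point): A point on the clamp arm's vertical hinge axis at the same height as clamp_post and 155 mm from it. Opening swings the post about this point, counter-clockwise seen from above (away from the flask, towards the station's -y).
- clamp (a joint): Arm angle, rad: about 0 with its roller on the flask, grows as it opens, hard stop 0.46. Sprung shut: about 5 N at the post to start, 9 N fully open, 2 N extra at the click. The tooth meets the pawl at 0.15, tops it at 0.24, is clear of it at about 0.33. The pawl clicks but does not lock: let go, the arm springs shut.
- pawl (a joint): Travel in m of the sprung brass pawl slider (red pip) behind the pivot: 0 at rest, about 0.002 as the arm's tooth passes it, 0 again once it has snapped back behind the tooth. It works by itself.
- rack: Wooden stopper rack, fixed, 190 x 60 x 35 mm high, origin under its centre, x along its length. Three upright holes 28 mm across at x = -60, 0 and 60 mm, each with a stopper whose flange rests on the rack's top. The gripper has most room when its fingers close along the rack's y.
- stopper_black_grip (a point): A bystander: a black stopper of the same shape and size as the blue one, in another hole of the rack; this point is the middle of its pull grip, z up along its axis. Leave it where it is.
- stopper_white_grip (a point): A bystander: a white stopper of the same shape and size as the blue one, in another hole of the rack; this point is the middle of its pull grip, z up along its axis. Leave it where it is.
- cup: A bystander: steel cup 72 mm across and 80 mm high, origin under its centre, standing on the table.
- bottle: A bystander: white plastic bottle with a green cap, 60 mm across and 130 mm high, origin under its centre, standing on the table.
Not all that is in view belongs to the job. There is more than one size of the part that bears flask_mouth; the job needs the largest. There is more than one size of the part that bears stopper_grip; the job needs the middle-sized.

How it is judged:
By the outcome, as a careful person would: the job done as asked, in the order asked, and still so for the second after the job is handed in, while the arm keeps its last pose, push and grip.
It also fails if it takes over 58 s, if anything falls off the work surface, if the arm or the gripper's body presses on something with over 40 N, if the wrist force passes 120 N, or if a joint passes its speed limit or range.

## Working session

There is one attempt and no reset: what is moved stays moved. The work goes in short steps, Python scripts to look and compute and a tool call to move; the robot and the scene stay as the last step left them, time stands still between calls to the robot, and variables do not carry over. Pictures are saved under pics/ and viewed, and the job is handed in when it is done.

Besides the shell and the picture viewer there is one more tool, called as name([rows], argument=value, ...), one row to a line, values as JSON. play_rows: Moves the arm, as the interface text tells. Shifts and turns lie within -1 to 1; 1 stands for 0.04 m of shift or 0.08 rad of turn. Its arguments: {"type":"object","properties":{"deltas":{"type":"array"}},"required":["deltas"]}

```bash
ls; mkdir -p pics; python3 - <<'E'
from rig import readout, snapshot, calibration, ticket, env
import cv2, numpy as np
np.set_printoptions(precision=4,suppress=True)
for n in ("scene","top"):
    im=snapshot(n); cv2.imwrite(f"pics/{n}0.png",im[:,:,::-1])
    print(n,calibration(n))
print(readout.observe()); print(env.grasp_offset)
E
```

```text
pics
scene {'fx': 443.6682295443579, 'fy': 443.6682295443579, 'cx': 250.28441646597892, 'cy': 195.58559606582008, 'distortion': array([-0.0487,  0.    ,  0.    ,  0.    ,  0.    ]), 'origin': array([974.7403, 237.3139, 895.4416]), 'rotation': array([-0.1347,  0.5018,  0.8269, -0.2152])}
top {'fx': 369.85685747788193, 'fy': 369.85685747788193, 'cx': 251.91085257277453, 'cy': 195.81966323846456, 'distortion': array([0.011, 0.   , 0.   , 0.   , 0.   ]), 'origin': array([ 438.4361,   36.7411, 1076.841 ]), 'rotation': array([ 0.0564, -0.6946,  0.7155, -0.0483])}
{'time': 0.1, 'q': array([ 1.1928,  0.4118, -0.0127,  1.597 ,  0.0056,  1.1343, -0.0822]), 'dq': array([-0.0001, -0.0006,  0.0007, -0.0011, -0.0006, -0.0006, -0.0001]), 'effort': array([  0.003 , -60.1823,   0.6844, -30.0086,   0.014 ,   0.0065,
         0.    ]), 'eef_pos': array([ 190.3306, -594.7826,  198.721 ]), 'eef_rot': array([-0.0004,  0.8077, -0.5895, -0.0006]), 'force': array([-0.2265,  0.2793,  0.3944]), 'moment': array([-0.0196,  0.0091,  0.0337]), 'grip_width': 1.0027329379561911}
18.700000000000003
```

View pics/scene0.png

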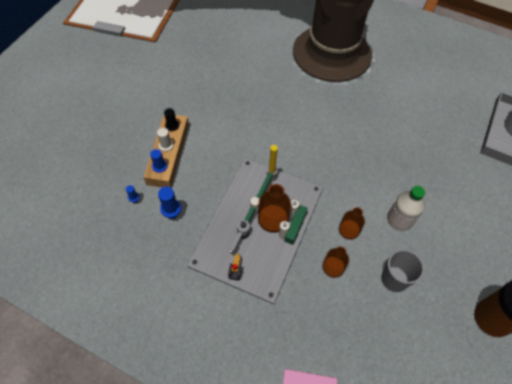

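View pics/top0.png

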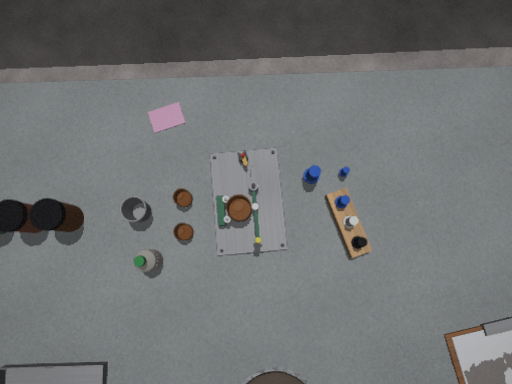

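The blue candidates in the scene view are a stopper in the rack at (158,160), a large loose one at (170,205) and a small loose one at (133,194). I choose the rack one, as it is the middle size and the only one in a hole. The amber candidates are the flask in the clamp at (275,210), small ones at (351,223) and (335,262), and brown bottles at the far right at (495,310). I choose the flask in the clamp. Next I check both choices in a close crop.

```bash
cat > h.py <<'E'
import numpy as np, cv2
from scipy.spatial.transform import Rotation as R
from rig import calibration
def cam(n):
    c=calibration(n); q=c['rotation']; 
    Rm=R.from_quat([q[1],q[2],q[3],q[0]]).as_matrix()
    K=np.array([[c['fx'],0,c['cx']],[0,c['fy'],c['cy']],[0,0,1]])
    return K,np.array(c['distortion'],float),Rm,np.array(c['origin'])
def proj(n,P):
    K,d,Rm,o=cam(n); P=np.atleast_2d(P).astype(float)
    r=cv2.Rodrigues(Rm.T)[0]
    return cv2.projectPoints(P.reshape(-1,1,3),r,-Rm.T@o,K,d)[0].reshape(-1,2)
def ray(n,uv):
    K,d,Rm,o=cam(n)
    x=cv2.undistortPoints(np.array(uv,float).reshape(-1,1,2),K,d).reshape(-1,2)
    v=np.c_[x,np.ones(len(x))]@Rm.T
    return o,v/np.linalg.norm(v,axis=1)[:,None]
def onz(n,uv,z):
    o,v=ray(n,uv); return o+v*((z-o[2])/v[:,2])[:,None]
def tri(uva,uvb):
    o1,v1=ray('scene',uva);o2,v2=ray('top',uvb);v1=v1[0];v2=v2[0]
    A=np.c_[v1,-v2];s=np.linalg.lstsq(A,o2-o1,rcond=None)[0]
    p1=o1+v1*s[0];p2=o2+v2*s[1];return (p1+p2)/2,np.linalg.norm(p1-p2)
E
python3 - <<'E'
from h import *
np.set_printoptions(precision=1,suppress=True)
for n in('scene','top'): print(n,proj(n,[[0,0,0],[500,0,0],[190,-595,199],[500,100,0]]))
a=cv2.imread('pics/scene0.png');b=cv2.imread('pics/top0.png')
c=a[90:290,110:340];cv2.imwrite('pics/sc_crop.png',cv2.resize(c,None,fx=3,fy=3,interpolation=cv2.INTER_CUBIC)[:600,:800])
c=b[140:270,190:390];cv2.imwrite('pics/top_crop.png',cv2.resize(c,None,fx=4,fy=4,interpolation=cv2.INTER_CUBIC))
E
```

```text
scene [[331.4  52.8]
 [251.  186. ]
 [103.6 -34.4]
 [289.7 203.4]]
top [[275.6 415.3]
 [269.  229.1]
 [545.9 356.7]
 [234.6 230.2]]
```

View pics/sc_crop.png

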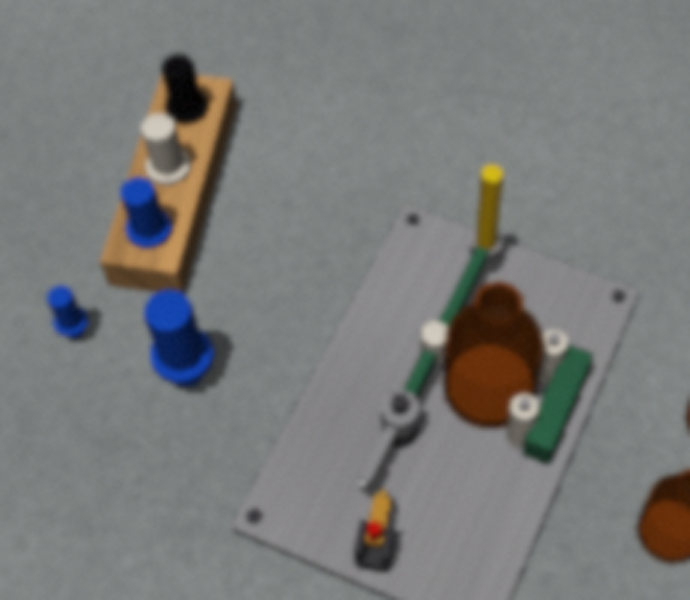

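View pics/top_crop.png

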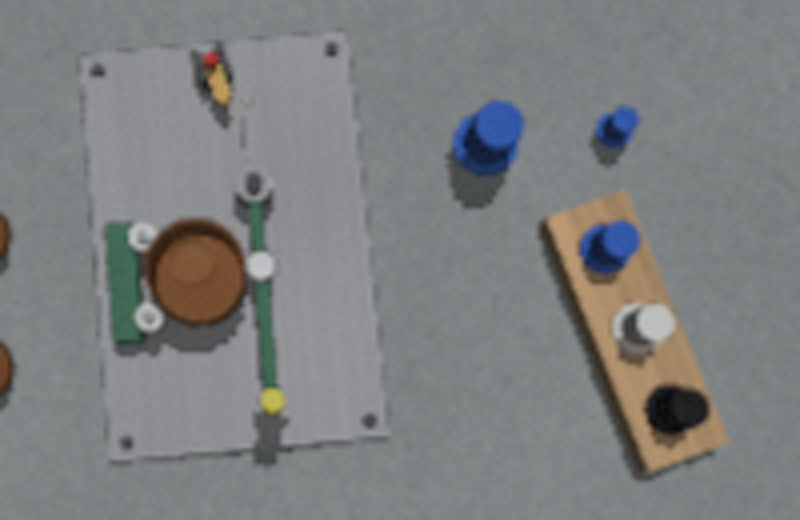

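```bash
python3 - <<'E'
from h import *
a=cv2.imread('pics/scene0.png');b=cv2.imread('pics/top0.png')
t=cv2.resize(b[170:210,325:365],None,fx=10,fy=10,interpolation=cv2.INTER_NEAREST)
s=cv2.resize(a[140:180,140:180],None,fx=10,fy=10,interpolation=cv2.INTER_NEAREST)
cv2.imwrite('pics/stop.png',np.hstack([t,s]))
t=cv2.resize(b[190:230,220:260],None,fx=10,fy=10,interpolation=cv2.INTER_NEAREST)
s=cv2.resize(a[180:240,250:310],None,fx=6.67,fy=6.67,interpolation=cv2.INTER_NEAREST)
cv2.imwrite('pics/flask.png',np.hstack([t,s[:400,:400]]))
E
```

```text
(no output)
```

View pics/stop.png

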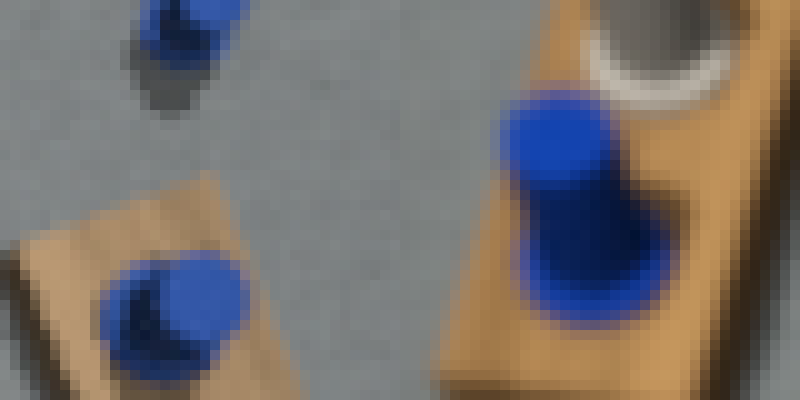

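View pics/flask.png

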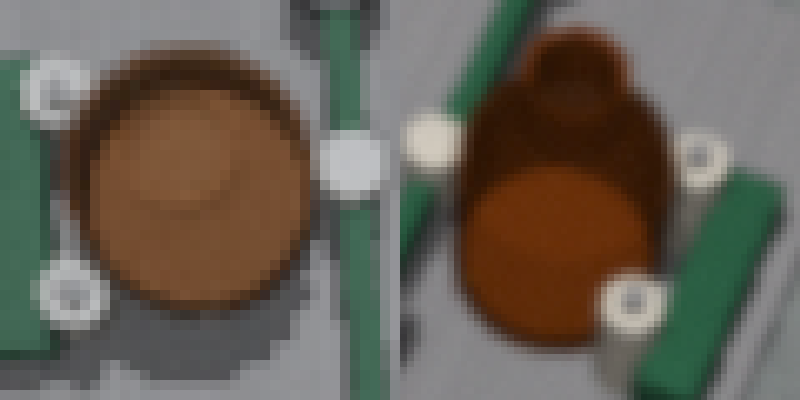

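```bash
cat > meas.py <<'E'
from h import *
np.set_printoptions(precision=1,suppress=True)
a=cv2.imread('pics/scene0.png');b=cv2.imread('pics/top0.png')
def comp(n,im,box,f,sc=4):
    x0,y0,x1,y1=box
    c=cv2.resize(im[y0:y1,x0:x1],None,fx=sc,fy=sc,interpolation=cv2.INTER_CUBIC)
    h=cv2.cvtColor(c,cv2.COLOR_BGR2HSV).astype(int);m=f(h,c.astype(int)).astype(np.uint8)
    k,l,st,ce=cv2.connectedComponentsWithStats(m)
    i=1+np.argmax(st[1:,4]);m=(l==i).astype(np.uint8)
    ct=max(cv2.findContours(m,0,2)[0],key=len).reshape(-1,2)
    P=(ct+0.5)/sc-0.5+[x0,y0]
    return P.astype(np.float32),(ce[i]+.5)/sc-.5+[x0,y0],st[i,4]/sc**2
blue=lambda h,c:(abs(h[...,0]-113)<12)&(h[...,1]>130)&(h[...,2]>135)
bt=comp('top',b,(338,193,352,204),blue); bs=comp('scene',a,(146,145,168,160),blue)
for x in(bt,bs): print('blue disc',x[1],x[2],cv2.fitEllipse(x[0]))
allb=lambda h,c:(abs(h[...,0]-113)<14)&(h[...,1]>110)
P=comp('top',b,(330,190,355,215),allb)[0];print('blue all top',P.min(0),P.max(0))
yel=lambda h,c:(abs(h[...,0]-28)<8)&(h[...,1]>120)
yt=comp('top',b,(248,230,270,250),lambda h,c:yel(h,c)&(h[...,2]>120));ys=comp('scene',a,(262,140,285,180),yel)
print('yel top',yt[1],yt[2],'scene',ys[1],ys[0].min(0),ys[0].max(0))
ysd=comp('scene',a,(262,140,285,158),lambda h,c:yel(h,c)&(h[...,2]>170));print('yel disc scene',ysd[1],ysd[2])
w=lambda h,c:(h[...,1]<60)&(h[...,2]>165)
for z in (89,):
    print('stopper top-view@89',onz('top',cv2.fitEllipse(bt[0])[0],z),'scene@89',onz('scene',cv2.fitEllipse(bs[0])[0],z),tri(cv2.fitEllipse(bs[0])[0],cv2.fitEllipse(bt[0])[0]))
print('post@137',onz('top',yt[1],137),onz('scene',ysd[1],137),tri(ysd[1],yt[1]))
E
python3 meas.py
python3 - <<'E'
import cv2,numpy as np
b=cv2.imread('pics/top0.png')
print(cv2.cvtColor(b,cv2.COLOR_BGR2HSV)[200,205:220].tolist());
print(cv2.cvtColor(b,cv2.COLOR_BGR2HSV)[145:160,235].tolist())
a=cv2.imread('pics/scene0.png')
print(cv2.cvtColor(a,cv2.COLOR_BGR2HSV)[220,200:225].tolist());
E
```

```text
blue disc [344.8 199.4] 54.5625 ((344.7743835449219, 199.35989379882812), (7.98894739151001, 8.334412574768066), 138.54248046875)
blue disc [155.1 153.5] 70.4375 ((155.10110473632812, 153.47996520996094), (8.155388832092285, 10.47888469696045), 79.90481567382812)
blue all top [334.9 195.1] [348.9 207.4]
yel top [257.7 239.8] 23.6875 scene [272.6 157.9] [269.1 144.6] [277.1 172.4]
yel disc scene [273.6 147.2] 29.5625
stopper top-view@89 [[ 568.8 -203.1   89. ]] scene@89 [[ 571.2 -202.4   89. ]] (array([ 569.3, -204.2,   85.3]), np.float64(0.4023181336880216))
post@137 [[466.1  34.1 137. ]] [[466.9  34.7 137. ]] (array([466.1,  34.3, 135.8]), np.float64(0.32364632132613425))
[[90, 8, 130], [86, 14, 132], [102, 10, 129], [96, 10, 129], [100, 12, 128], [102, 10, 129], [98, 8, 130], [100, 12, 130], [113, 7, 145], [120, 7, 151], [120, 7, 144], [77, 38, 120], [75, 92, 105], [76, 93, 104], [75, 95, 105]]
[[95, 12, 132], [96, 10, 130], [90, 12, 133], [95, 12, 131], [100, 11, 135], [96, 10, 132], [98, 8, 129], [114, 9, 143], [110, 5, 146], [113, 7, 147], [108, 8, 150], [120, 7, 147], [130, 5, 147], [128, 7, 147], [108, 9, 148]]
[[84, 10, 129], [84, 10, 129], [98, 8, 129], [83, 8, 130], [83, 8, 132], [83, 8, 132], [83, 8, 131], [90, 8, 129], [84, 10, 132], [83, 8, 130], [100, 6, 128], [105, 4, 129], [135, 4, 134], [150, 4, 134], [120, 2, 132], [120, 4, 131], [150, 2, 131], [135, 4, 133], [120, 4, 135], [120, 2, 133], [120, 2, 133], [110, 6, 134], [120, 2, 133], [135, 4, 134], [140, 6, 134]]
```

```bash
cat > meas2.py <<'E'
from meas import *
print('-----')
# plate outline in top
c=cv2.GaussianBlur(b,(3,3),0);h=cv2.cvtColor(c,cv2.COLOR_BGR2HSV)
m=((h[...,2]>138)&(h[...,1]<30)).astype(np.uint8);m[:140]=0;m[265:]=0;m[:,:200]=0;m[:,300:]=0
m=cv2.morphologyEx(m,cv2.MORPH_OPEN,np.ones((3,3)))
pts=np.argwhere(m)[:,::-1].astype(np.float32)
r=cv2.minAreaRect(pts);box=cv2.boxPoints(r);W=onz('top',box,12);print('rect',box,W,'c',W.mean(0))
for i in range(4): print(np.linalg.norm(W[i]-W[i-1]))
# screws
def dark(im,p,r=6,sc=8):
    x,y=int(round(p[0])),int(round(p[1]));g=cv2.cvtColor(im[y-r:y+r+1,x-r:x+r+1],cv2.COLOR_BGR2GRAY).astype(float)
    w=np.clip(np.median(g)-20-g,0,None);Y,X=np.mgrid[-r:r+1,-r:r+1];return np.array([(w*X).sum()/w.sum()+x,(w*Y).sum()/w.sum()+y])
T=[(214.2,157.2),(272.8,152.3),(282.3,245.3),(221.5,250.7)]
S=[(248,163),(316,188),(194.5,262),(272,294)]
for n,im,L in(('top',b,T),('scene',a,S)):
    uv=np.array([dark(im,p,4) for p in L]);P=onz(n,uv,12);print(n,uv,P,'c',P.mean(0))
E
python3 meas2.py | sed -n '/-----/,$p'
```

```text
-----
rect [[208.9 153.1]
 [278.5 147.4]
 [286.6 248.2]
 [217.  253.9]] [[729.6 170.6  12. ]
 [740.1 -36.2  12. ]
 [443.7 -47.8  12. ]
 [433.5 150.7  12. ]] c [586.7  59.3  12. ]
296.7158868968834
207.08387851785196
296.62127017944096
198.7820499066213
top [[213.9 157.2]
 [272.4 152.1]
 [282.3 245.7]
 [221.2 251.6]] [[716.5 156.   12. ]
 [726.5 -17.7  12. ]
 [451.1 -35.7  12. ]
 [439.6 138.9  12. ]] c [583.4  60.4  12. ]
scene [[247.2 162.7]
 [315.8 188.4]
 [194.3 261.6]
 [270.5 294.4]] [[453.2 -34.5  12. ]
 [442.6 138.7  12. ]
 [726.6 -17.7  12. ]
 [715.8 156.2  12. ]] c [584.5  60.7  12. ]
```

```bash
python3 - <<'E'
from h import *
np.set_printoptions(precision=1,suppress=True)
F=np.array([558,84.3])
th=np.linspace(0,2*np.pi,40)
a=cv2.imread('pics/scene0.png');b=cv2.imread('pics/top0.png')
out=[]
for n,im,(x0,y0) in(('top',b,(220,190)),('scene',a,(250,180))):
    c=cv2.resize(im[y0:y0+50,x0:x0+50],None,fx=8,fy=8,interpolation=cv2.INTER_CUBIC)
    for r,z,col in((16.5,137,(0,255,0)),(13,137,(255,255,0)),(35,12,(0,0,255))):
        p=proj(n,np.c_[F[0]+r*np.cos(th),F[1]+r*np.sin(th),0*th+z])
        q=((p-[x0,y0]+.5)*8).astype(int)
        cv2.polylines(c,[q.reshape(-1,1,2)],True,col,1)
    out.append(c)
cv2.imwrite('pics/fl2.png',np.hstack(out))
E
```

```text
(no output)
```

View pics/fl2.png

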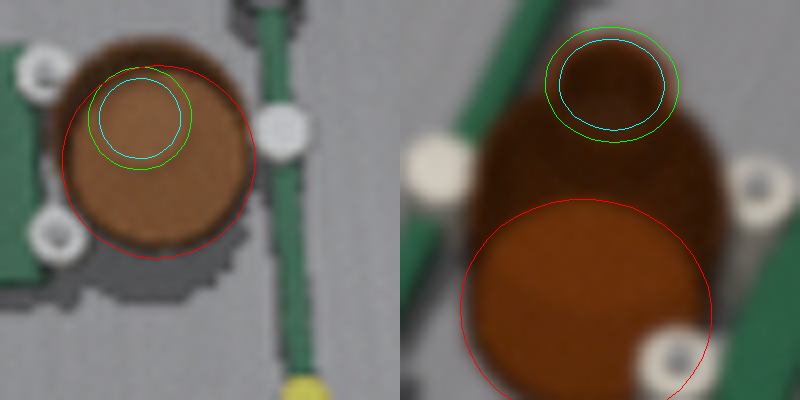

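```bash
cat >> h.py <<'E'
def st():
    from rig import readout
    s=readout.observe();q=s['eef_rot'];M=R.from_quat([q[1],q[2],q[3],q[0]]).as_matrix()
    return s,M
def need(P,yaw=None):
    """tool-axis units needed from measured pose to TCP P (mm), tool x at angle yaw(rad)"""
    s,M=st();d=M.T@(np.array(P)-s['eef_pos'])/40
    print('t',round(s['time'],2),'pos',s['eef_pos'].round(1),'F',s['force'].round(1),'grip',round(s['grip_width'],3),'tilt',M[:2,2].round(4),'yaw',round(np.arctan2(M[1,0],M[0,0]),4))
    print('shift units',d.round(3))
    if yaw is not None:
        c,n=np.cos(yaw),np.sin(yaw);T=np.array([[c,n,0],[n,-c,0],[0,0,-1.]])
        print('turn units',(R.from_matrix(M.T@T).as_rotvec()/0.08).round(3))
E
python3 - <<'E'
from h import *
np.set_printoptions(precision=1,suppress=True)
a=cv2.imread('pics/scene0.png');b=cv2.imread('pics/top0.png')
h=cv2.cvtColor(b,cv2.COLOR_BGR2HSV).astype(int)
m=((abs(h[...,0]-14)<8)&(h[...,1]>70)&(h[...,2]>90)).astype(np.uint8);m[:,:315]=0;m[:180]=0;m[265:]=0;m[:,380:]=0
p=np.argwhere(m)[:,::-1].astype(np.float32);r=cv2.minAreaRect(p);W=onz('top',cv2.boxPoints(r),35);print(W,W.mean(0))
e=[(W[i]-W[i-1]) for i in range(4)];print([ (np.linalg.norm(x),np.arctan2(x[1],x[0])) for x in e])
P=onz('top',[(313.5,171.5),(346,169.5),(352,220.5),(362,242)],85);print('big,small,white,black',P)
E
```

```text
[[ 591.3 -163.1   35. ]
 [ 613.1 -221.6   35. ]
 [ 431.8 -281.    35. ]
 [ 411.1 -223.9   35. ]] [ 511.8 -222.4   35. ]
[(np.float64(190.22396724143053), np.float64(0.32521663256228506)), (np.float64(62.398666848730656), np.float64(-1.2149150479278243)), (np.float64(190.7012858853822), np.float64(-2.8250688851292556)), (np.float64(60.72875902573974), np.float64(1.919776915784078))]
big,small,white,black [[ 648.6 -124.1   85. ]
 [ 651.3 -212.7   85. ]
 [ 511.7 -219.5   85. ]
 [ 454.1 -241.9   85. ]]
```

play_rows([
  [[1, -0.5, -0.92, 0, 0, 0, 0], [1, -0.5, -0.92, 0, 0, 0, 0], [1, -0.5, -0.92, 0, 0, 0, 0], [1, -0.5, -0.92, 0, 0, 0, 0], [1, -0.5, -0.92, 0, 0, 0, 0], [1, -0.5, -0.92, 0, 0, 0, 0], [1, -0.5, -0.92, 0, 0, 0, 0], [1, -0.5, -0.92, 0, 0, 0, 0]],
])

```text
time: 1.1
eef_pos: [422.7, -351.9, 199.2]
eef_rot: [0.0, 0.808, -0.59, -0.0]
force: [-0.6, -0.2, 1.0]
grip_width: 1.001
```

```bash
python3 -c "
from h import *
need([569,-203.2,130],-1.25)"
```

```text
t 1.1 pos [ 422.7 -351.9  199.2] F [-0.6 -0.2  1. ] grip 1.001 tilt [-0.0005  0.0003] yaw -1.261
shift units [-2.425 -4.617  1.729]
turn units [ 0.005  0.005 -0.138]
```

play_rows([
  [[1, -0.4, -0.77, 0.1, 0, 0, -0.14], [1, -0.4, -0.77, 0.2, 0, 0, 0], [1, -0.4, -0.77, 0.3, 0, 0, 0], [1, -0.4, -0.77, 0.3, 0, 0, 0], [1, -0.4, -0.77, 0.4, 0, 0, 0], [1, -0.4, -0.77, 0.4, 0, 0, 0], [1, 0, 0, 0, 0, 0, 0], [1, 0, 0, 0, 0, 0, 0]],
])

```text
time: 2.1
eef_pos: [567.0, -204.5, 131.2]
eef_rot: [0.0, 0.811, -0.585, -0.0]
force: [-0.2, -0.5, -0.5]
grip_width: 1.003
```

```bash
python3 - <<'E'
from h import *
need([569,-203.2,48],-1.25)
from rig import snapshot
a=snapshot('scene')[:,:,::-1];b=snapshot('top')[:,:,::-1]
cv2.imwrite('pics/p1.png',np.hstack([cv2.resize(a[90:240,90:240],(400,400)),cv2.resize(b[130:280,270:420],(400,400))]))
E
```

```text
t 2.1 pos [ 567.  -204.5  131.2] F [-0.2 -0.5 -0.5] grip 1.003 tilt [-0.001  -0.0003] yaw -1.2499
shift units [-0.014 -0.061  2.079]
turn units [0.013 0.001 0.001]
```

View pics/p1.png

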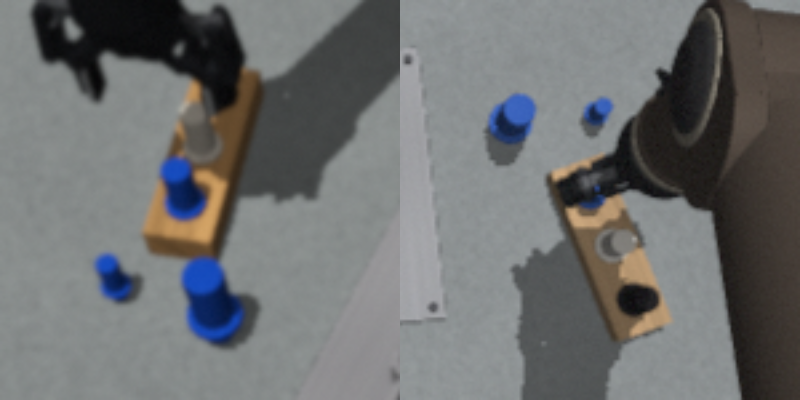

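The view shows the open jaws centred above the blue rack stopper (left panel at about 180,185), with nothing in the way. I go down.

play_rows([
  [[1, -0.01, -0.06, 0.3, 0, 0, 0], [1, 0, 0, 0.5, 0, 0, 0], [1, 0, 0, 0.5, 0, 0, 0], [1, 0, 0, 0.5, 0, 0, 0], [1, 0, 0, 0.26, 0, 0, 0], [1, 0, 0, 0, 0, 0, 0], [1, 0, 0, 0, 0, 0, 0]],
])

```text
time: 3.08
eef_pos: [570.1, -203.1, 49.7]
eef_rot: [-0.0, 0.811, -0.585, 0.001]
force: [0.1, -0.1, 0.8]
grip_width: 1.0
```

```bash
python3 - <<'E'
from h import *
need([569,-203.2,48],-1.25)
from rig import snapshot
a=snapshot('scene')[:,:,::-1];b=snapshot('top')[:,:,::-1]
cv2.imwrite('pics/p2.png',np.hstack([cv2.resize(a[120:210,110:200],(400,400)),cv2.resize(b[160:250,300:390],(400,400))]))
E
```

```text
t 3.08 pos [ 570.1 -203.1   49.7] F [ 0.1 -0.1  0.8] grip 1.0 tilt [ 0.001  -0.0003] yaw -1.2499
shift units [-0.006  0.027  0.044]
turn units [-0.011 -0.008  0.001]
```

View pics/p2.png

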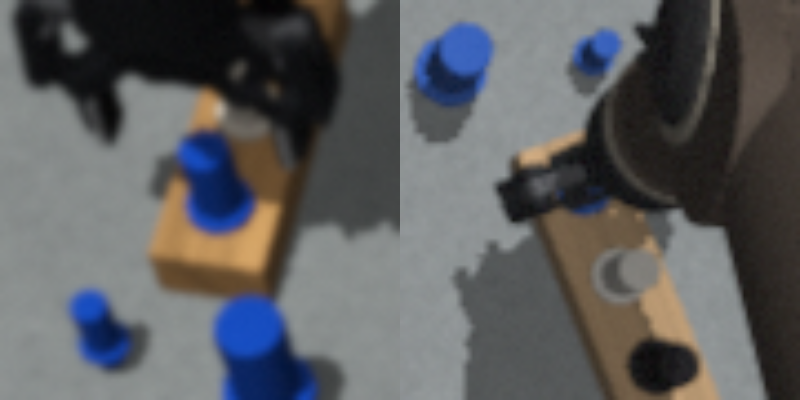

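The view shows the stopper midway between the two fingers (left panel at about 205,160). I close the jaws.

play_rows([
  [[-1, 0, 0, 0.03, 0, 0, 0], [-1, 0, 0, 0, 0, 0, 0], [-1, 0, 0, 0, 0, 0, 0], [-1, 0, 0, 0, 0, 0, 0], [-1, 0, 0, 0, 0, 0, 0], [-1, 0, 0, 0, 0, 0, 0], [-1, 0, 0, 0, 0, 0, 0], [-1, 0, 0, 0, 0, 0, 0]],
])

```text
time: 4.18
eef_pos: [569.9, -203.0, 48.2]
eef_rot: [-0.0, 0.811, -0.585, 0.0]
force: [-0.1, -0.6, 4.8]
grip_width: 0.269
```

```bash
python3 - <<'E'
from h import *
need([569,-203.2,48],-1.25)
E
```

```text
t 4.17 pos [ 569.9 -203.    48.2] F [-0.1 -0.6  4.8] grip 0.269 tilt [ 0.0006 -0.0003] yaw -1.2499
shift units [-0.003  0.023  0.004]
turn units [-0.006 -0.006  0.002]
```

play_rows([
  [[-1, 0, 0, 0, 0, 0, 0], [-1, 0, 0, -0.1, 0, 0, 0], [-1, 0, 0, -0.3, 0, 0, 0], [-1, 0, 0, -0.6, 0, 0, 0], [-1, 0, 0, -0.8, 0, 0, 0], [-1, 0, 0, -0.8, 0, 0, 0], [-1, 0, 0, -0.8, 0, 0, 0], [-1, 0, 0, -0.6, 0, 0, 0], [-1, 0, 0, 0, 0, 0, 0]],
])

```text
time: 5.3
eef_pos: [570.7, -203.0, 210.4]
eef_rot: [-0.001, 0.811, -0.585, 0.002]
force: [-1.0, -0.5, -2.0]
grip_width: 0.27
```

```bash
python3 - <<'E'
from h import *
need([557.8,83.8,210],-1.25)
from rig import snapshot
a=snapshot('scene')[:,:,::-1];b=snapshot('top')[:,:,::-1]
cv2.imwrite('pics/p3s.png',a)
cv2.imwrite('pics/p3.png',np.hstack([cv2.resize(a[100:190,100:190],(400,400)),cv2.resize(b[160:250,300:390],(400,400))]))
E
```

```text
t 5.3 pos [ 570.7 -203.   210.4] F [-1.  -0.5 -2. ] grip 0.27 tilt [ 0.0038 -0.0012] yaw -1.2497
shift units [-6.905e+00 -1.958e+00 -1.000e-03]
turn units [-0.041 -0.029  0.004]
```

View pics/p3.png

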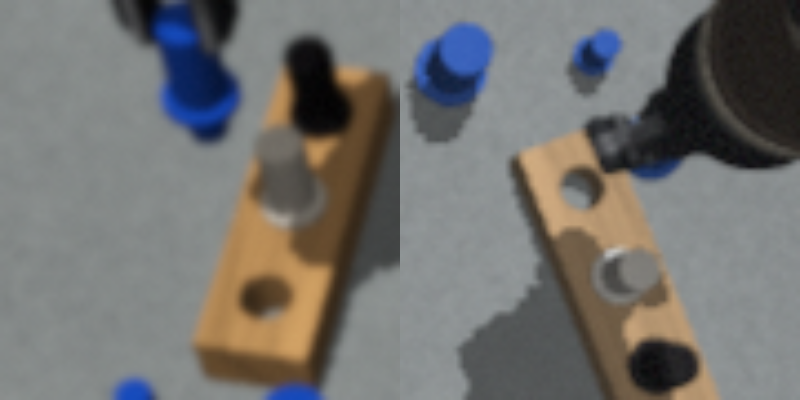

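```bash
cat > ov.py <<'E'
from h import *
import sys
def overlay(n,im,G,box,out,tilt=(0,0),sc=8):
    # G grip centre
    x0,y0,x1,y1=box;c=cv2.resize(im[y0:y1,x0:x1],None,fx=sc,fy=sc,interpolation=cv2.INTER_CUBIC)
    th=np.linspace(0,2*np.pi,40)
    for r,z,col in((13,24,(0,255,255)),(18,-25,(0,255,0)),(18,-30,(0,255,0)),(9,-52,(0,0,255))):
        p=proj(n,np.c_[G[0]+r*np.cos(th)+tilt[0]*z,G[1]+r*np.sin(th)+tilt[1]*z,0*th+G[2]+z])
        cv2.polylines(c,[((p-[x0,y0]+.5)*sc).astype(int).reshape(-1,1,2)],True,col,1)
    cv2.imwrite(out,c)
E
python3 - <<'E'
from ov import *
a=cv2.imread('pics/p3s.png')
overlay('scene',a,[570.7,-203,227.2],(110,90,175,150),'pics/p3o.png')
E
```

```text
(no output)
```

View pics/p3o.png

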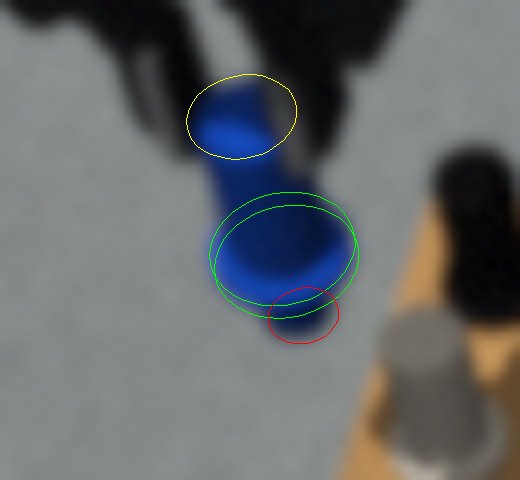

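The overlay drawn at the pose expected from the grasp fits the held stopper: it is upright and on the tool axis, with the flange at about (284,255) in the crop. Next I carry it to the flask.

play_rows([
  [[-1, -0.4, -0.1, 0, 0, 0, 0], [-1, -0.8, -0.23, 0, 0, 0, 0], [-1, -0.8, -0.23, 0, 0, 0, 0], [-1, -0.8, -0.23, 0, 0, 0, 0], [-1, -0.8, -0.23, 0, 0, 0, 0], [-1, -0.8, -0.23, 0, 0, 0, 0], [-1, -0.8, -0.23, 0, 0, 0, 0], [-1, -0.8, -0.23, 0, 0, 0, 0], [-1, -0.6, -0.17, 0, 0, 0, 0], [-1, -0.3, -0.08, 0, 0, 0, 0]],
])

```text
time: 6.65
eef_pos: [555.7, 86.4, 207.1]
eef_rot: [0.0, 0.812, -0.584, -0.001]
force: [0.2, 0.9, -0.4]
grip_width: 0.27
```

play_rows([
  [[-1, 0, 0, 0, 0, 0, 0], [-1, 0, 0, 0, 0, 0, 0]],
])

```text
time: 6.9
eef_pos: [556.9, 82.5, 207.6]
eef_rot: [0.0, 0.811, -0.586, 0.0]
force: [0.2, -0.4, -0.2]
grip_width: 0.269
```

```bash
python3 - <<'E'
from h import *
need([557.8,83.8,210],-1.25)
E
```

```text
t 6.9 pos [556.9  82.5 207.6] F [ 0.2 -0.4 -0.2] grip 0.269 tilt [-0.0005 -0.0008] yaw -1.251
shift units [-0.023 -0.031 -0.06 ]
turn units [ 0.009 -0.007 -0.013]
```

play_rows([
  [[-1, -0.02, -0.03, 0.25, 0, 0, 0], [-1, 0, 0, 0.25, 0, 0, 0], [-1, 0, 0, 0.14, 0, 0, 0], [-1, 0, 0, 0, 0, 0, 0], [-1, 0, 0, 0, 0, 0, 0]],
])

```text
time: 7.52
eef_pos: [558.0, 84.9, 182.4]
eef_rot: [-0.0, 0.811, -0.585, 0.0]
force: [-0.9, 0.5, -1.2]
grip_width: 0.263
```

```bash
python3 - <<'E'
from ov import *
need([557.8,83.8,182],-1.25)
from rig import snapshot
a=np.ascontiguousarray(snapshot('scene')[:,:,::-1]);b=np.ascontiguousarray(snapshot('top')[:,:,::-1])
cv2.imwrite('pics/p4s.png',a)
s,M=st();p=s['eef_pos']
overlay('scene',a,[p[0],p[1],p[2]+16.8],(240,150,320,225),'pics/p4o.png')
cv2.imwrite('pics/p4t.png',cv2.resize(b[140:270,190:320],None,fx=4,fy=4))
E
```

```text
t 7.53 pos [558.   84.9 182.4] F [-0.9  0.5 -1.2] grip 0.263 tilt [0.0002 0.    ] yaw -1.2498
shift units [0.026 0.013 0.011]
turn units [-0.002 -0.     0.002]
```

View pics/p4o.png

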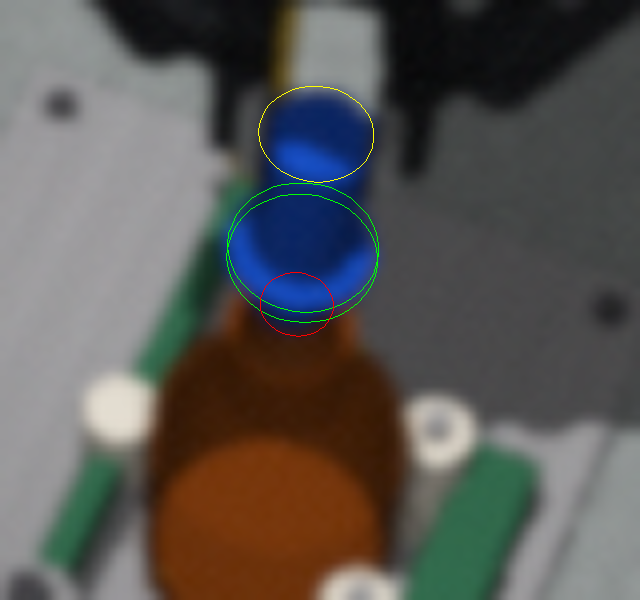

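View pics/p4t.png

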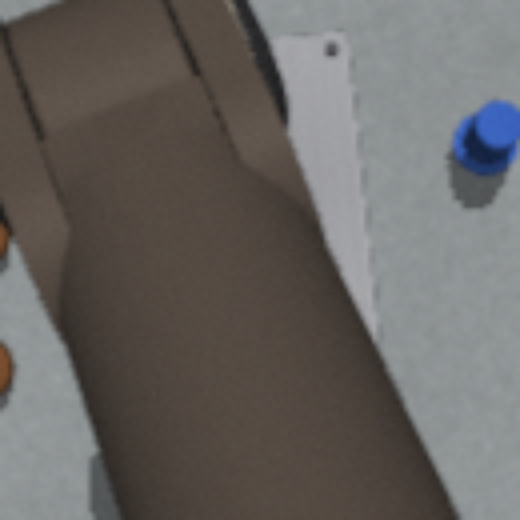

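The crop shows the stopper straight above the neck, with the plug tip at about (297,305) and the neck centre at about (292,310). It is about 1 mm too far in +y, so I correct that and lower slowly.

play_rows([
  [[-1, 0.025, 0.012, 0, 0, 0, 0], [-1, 0, 0, 0.1, 0, 0, 0], [-1, 0, 0, 0.1, 0, 0, 0], [-1, 0, 0, 0.1, 0, 0, 0], [-1, 0, 0, 0.1, 0, 0, 0], [-1, 0, 0, 0.1, 0, 0, 0], [-1, 0, 0, 0.05, 0, 0, 0], [-1, 0, 0, 0, 0, 0, 0]],
])

```text
time: 8.62
eef_pos: [557.6, 83.8, 160.1]
eef_rot: [0.0, 0.811, -0.585, -0.0]
force: [0.4, 0.5, -1.0]
grip_width: 0.267
```

```bash
python3 - <<'E'
from ov import *
need([557.8,83.8,150.2],-1.25)
s,M=st();p=s['eef_pos']
from rig import snapshot
a=np.ascontiguousarray(snapshot('scene')[:,:,::-1])
overlay('scene',a,[p[0],p[1],p[2]+16.8],(240,150,320,225),'pics/p5o.png')
E
```

```text
t 8.62 pos [557.6  83.8 160.1] F [ 0.4  0.5 -1. ] grip 0.267 tilt [-0.0003 -0.0001] yaw -1.2497
shift units [ 0.002 -0.004  0.248]
turn units [0.003 0.    0.004]
```

View pics/p5o.png

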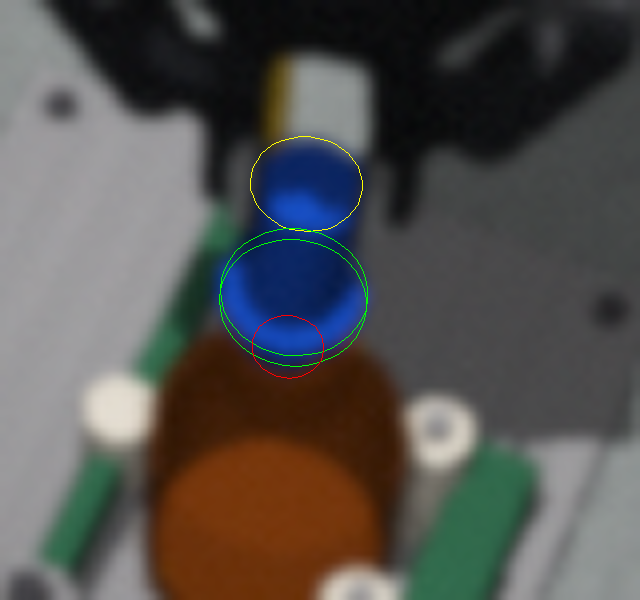

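The plug is inside the neck with no contact force and the flange is just above the rim (about 293,300). I keep lowering.

play_rows([
  [[-1, 0, 0, 0.06, 0, 0, 0], [-1, 0, 0, 0.06, 0, 0, 0], [-1, 0, 0, 0.05, 0, 0, 0], [-1, 0, 0, 0.04, 0, 0, 0], [-1, 0, 0, 0, 0, 0, 0]],
])

```text
time: 9.3
eef_pos: [557.7, 83.9, 151.8]
eef_rot: [0.0, 0.811, -0.585, -0.0]
force: [0.1, -0.1, -0.0]
grip_width: 0.264
```

play_rows([
  [[-1, 0, 0, 0.03, 0, 0, 0], [-1, 0, 0, 0, 0, 0, 0]],
])

```text
time: 9.55
eef_pos: [557.7, 83.8, 150.7]
eef_rot: [-0.0, 0.811, -0.585, 0.0]
force: [-0.2, 0.1, -1.0]
grip_width: 0.269
```

play_rows([
  [[-1, 0, 0, 0.025, 0, 0, 0], [-1, 0, 0, 0, 0, 0, 0]],
])

```text
time: 9.8
eef_pos: [558.1, 83.9, 150.2]
eef_rot: [-0.0, 0.811, -0.585, 0.0]
force: [-0.4, -0.8, 4.9]
grip_width: 0.27
```

play_rows([
  [[-1, 0, 0, 0.025, 0, 0, 0], [-1, 0, 0, 0, 0, 0, 0]],
])

```text
time: 10.05
eef_pos: [558.6, 84.0, 150.0]
eef_rot: [-0.001, 0.811, -0.585, 0.001]
force: [-1.9, -1.1, 9.4]
grip_width: 0.271
```

The flange met the rim at TCP z 150.2, as predicted, and the push is 9 N. I unload it and open.

play_rows([
  [[-1, 0, 0, -0.03, 0, 0, 0], [-1, 0, 0, 0, 0, 0, 0], [0, 0, 0, 0, 0, 0, 0], [0, 0, 0, 0, 0, 0, 0], [0, 0, 0, 0, 0, 0, 0], [0, 0, 0, 0, 0, 0, 0]],
])

```text
time: 10.8
eef_pos: [557.6, 83.8, 149.7]
eef_rot: [0.0, 0.811, -0.585, -0.0]
force: [0.2, -0.2, 0.4]
grip_width: 0.501
```

```bash
python3 - <<'E'
from ov import *
need([557.8,83.8,230],-1.25)
from rig import snapshot
a=np.ascontiguousarray(snapshot('scene')[:,:,::-1])
overlay('scene',a,[557.8,83.8,167],(240,150,320,225),'pics/p6o.png')
E
```

```text
t 10.8 pos [557.6  83.8 149.7] F [ 0.2 -0.2  0.4] grip 0.501 tilt [-0.0004 -0.0001] yaw -1.2498
shift units [ 2.000e-03 -5.000e-03 -2.007e+00]
turn units [0.005 0.001 0.003]
```

View pics/p6o.png

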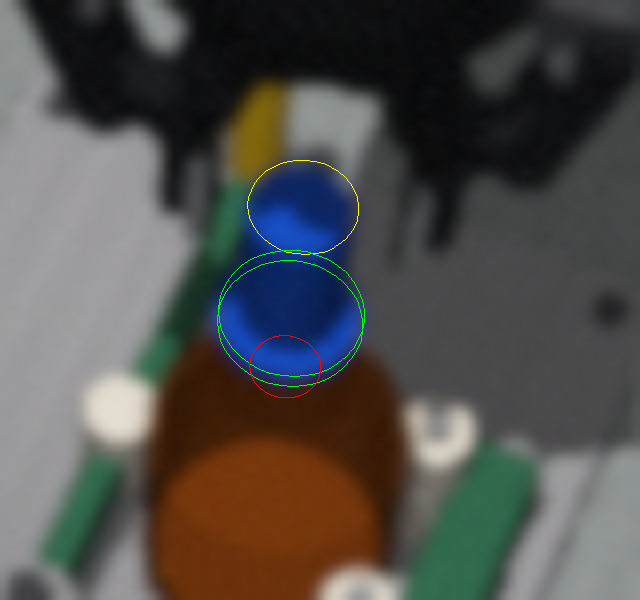

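Released: the stopper stays put and matches the predicted home pose (flange at about 292,318 in the crop). I back off straight up.

play_rows([
  [[0, 0, 0, -0.2, 0, 0, 0], [0, 0, 0, -0.5, 0, 0, 0], [0, 0, 0, -0.7, 0, 0, 0], [0.5, 0, 0, -0.5, 0, 0, 0], [1, 0, 0, 0, 0, 0, 0], [1, 0, 0, 0, 0, 0, 0]],
])

```text
time: 11.6
eef_pos: [557.4, 83.7, 225.4]
eef_rot: [0.0, 0.811, -0.585, -0.0]
force: [-0.2, -0.3, 0.5]
grip_width: 1.002
```

```bash
python3 - <<'E'
from ov import *
print(np.arctan2(-np.cos(.063),np.sin(.063)))
need([466.2,34,215],-1.508)
from rig import snapshot
a=np.ascontiguousarray(snapshot('scene')[:,:,::-1])
cv2.imwrite('pics/p7s.png',a)
overlay('scene',a,[557.8,83.8,167],(240,140,320,215),'pics/p7o.png')
E
```

```text
-1.5077963267948966
t 11.6 pos [557.4  83.7 225.4] F [-0.2 -0.3  0.5] grip 1.002 tilt [-0.0005 -0.0002] yaw -1.2498
shift units [0.46  2.555 0.262]
turn units [ 7.000e-03 -2.000e-03  3.228e+00]
```

View pics/p7o.png

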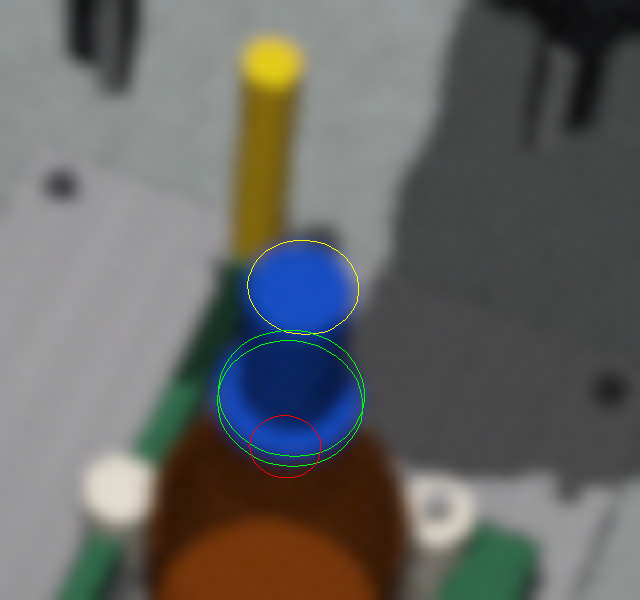

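The stopper is home, straight and clear of the jaws (grip top at about 303,287, matching the overlay). Next I turn the jaws to the post.

play_rows([
  [[1, 0.1, 0.3, 0, 0, 0, 0.81], [1, 0.1, 0.5, 0, 0, 0, 0.81], [1, 0.1, 0.5, 0, 0, 0, 0.81], [1, 0.1, 0.5, 0, 0, 0, 0.8], [1, 0, 0.3, 0, 0, 0, 0], [1, 0, 0, 0, 0, 0, 0]],
])

```text
time: 12.4
eef_pos: [478.6, 52.5, 225.7]
eef_rot: [0.0, 0.729, -0.684, -0.0]
force: [0.9, 0.1, 0.2]
grip_width: 0.999
```

```bash
python3 - <<'E'
from ov import *
need([466.2,34.2,165],-1.508)
E
```

```text
t 12.4 pos [478.6  52.5 225.7] F [0.9 0.1 0.2] grip 0.999 tilt [-0.0002 -0.0002] yaw -1.5066
shift units [0.436 0.338 1.518]
turn units [ 0.003 -0.002  0.018]
```

play_rows([
  [[1, 0.22, 0.17, 0, 0, 0, 0.02], [1, 0.22, 0.17, 0.3, 0, 0, 0], [1, 0, 0, 0.5, 0, 0, 0], [1, 0, 0, 0.5, 0, 0, 0], [1, 0, 0, 0.2, 0, 0, 0], [1, 0, 0, 0, 0, 0, 0]],
])

```text
time: 13.15
eef_pos: [466.1, 33.6, 165.3]
eef_rot: [0.001, 0.728, -0.685, -0.0]
force: [0.4, 0.2, 0.1]
grip_width: 0.999
```

```bash
python3 - <<'E'
from ov import *
need([466.2,34.2,93.3],-1.508)
from rig import snapshot
a=np.ascontiguousarray(snapshot('scene')[:,:,::-1])
cv2.imwrite('pics/p8s.png',cv2.resize(a[110:260,190:340],None,fx=4,fy=4))
E
```

```text
t 13.15 pos [466.1  33.6 165.3] F [0.4 0.2 0.1] grip 0.999 tilt [-0.0014 -0.0001] yaw -1.51
shift units [-0.016 -0.005  1.8  ]
turn units [ 0.017 -0.    -0.025]
```

View pics/p8s.png

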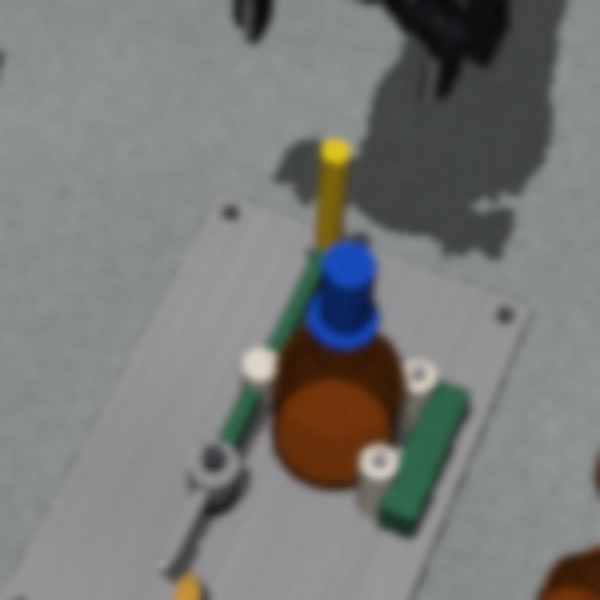

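```bash
python3 - <<'E'
from ov import *
s,M=st();p=s['eef_pos']
for z in(0,13):
    P=[p+M[:,0]*k-M[:,2]*z for k in(-45,0,45)]
    print(((proj('scene',P)-[190,110]+.5)*4).round())
print(((proj('scene',[[466.2,34.2,137]])-[190,110]+.5)*4).round())
E
```

```text
[[420. 146.]
 [338. 116.]
 [257.  88.]]
[[423. 131.]
 [339. 101.]
 [257.  72.]]
[[336. 149.]]
```

```bash
python3 - <<'E'
from ov import *
s,M=st()
def f(p,yaw,k,zs,o,sc):
    x=np.array([np.cos(yaw),np.sin(yaw),0])
    for z in zs: print(z,((proj('scene',[np.array(p)+x*k*t+[0,0,z] for t in(-1,0,1)])-o+.5)*sc).round().tolist())
print('p2');f([570.1,-203.1,49.7],-1.25,45,(0,13,25,35),[110,120],4.444)
print('p4');f([558,84.9,182.4],-1.25,15,(0,10,20,30),[240,150],8)
print('p4');f([558,84.9,182.4],-1.25,25,(0,10,20,30),[240,150],8)
E
```

```text
p2
0 [[301.0, 204.0], [216.0, 193.0], [132.0, 181.0]]
13 [[298.0, 190.0], [212.0, 178.0], [127.0, 167.0]]
25 [[295.0, 177.0], [208.0, 165.0], [122.0, 153.0]]
35 [[292.0, 166.0], [204.0, 154.0], [117.0, 142.0]]
p4
0 [[368.0, 238.0], [305.0, 229.0], [242.0, 220.0]]
10 [[371.0, 215.0], [308.0, 206.0], [244.0, 198.0]]
20 [[375.0, 192.0], [310.0, 183.0], [246.0, 175.0]]
30 [[378.0, 169.0], [313.0, 160.0], [248.0, 151.0]]
p4
0 [[410.0, 243.0], [305.0, 229.0], [200.0, 214.0]]
10 [[414.0, 221.0], [308.0, 206.0], [202.0, 192.0]]
20 [[418.0, 198.0], [310.0, 183.0], [203.0, 169.0]]
30 [[422.0, 175.0], [313.0, 160.0], [205.0, 145.0]]
```

View pics/p4s.png

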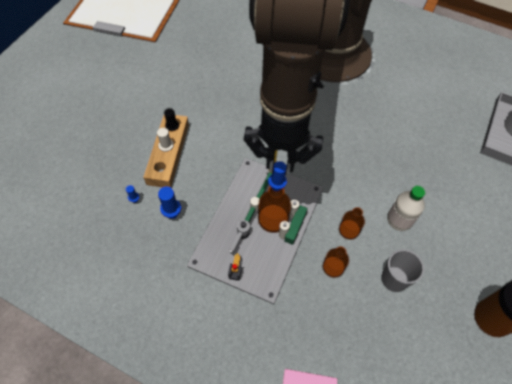

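The crop shows the post at (335,150), with the fingers at (255,40) and (440,95) either side of it and clear of the stopper. I go down over the post.

play_rows([
  [[1, -0.015, -0.005, 0.3, 0, 0, 0], [1, 0, 0, 0.5, 0, 0, 0], [1, 0, 0, 0.5, 0, 0, 0], [1, 0, 0, 0.4, 0, 0, 0], [1, 0, 0, 0.15, 0, 0, 0], [1, 0, 0, 0, 0, 0, 0]],
])

```text
time: 13.95
eef_pos: [466.6, 34.6, 91.7]
eef_rot: [0.0, 0.728, -0.685, -0.0]
force: [0.1, -0.1, -0.0]
grip_width: 0.999
```

```bash
python3 - <<'E'
from ov import *
need([466.2,34.2,92],-1.508)
from rig import snapshot
a=np.ascontiguousarray(snapshot('scene')[:,:,::-1])
cv2.imwrite('pics/p9s.png',cv2.resize(a[110:260,190:340],None,fx=4,fy=4))
E
```

```text
t 13.95 pos [466.6  34.6  91.7] F [ 0.1 -0.1 -0. ] grip 0.999 tilt [-0.0004 -0.    ] yaw -1.5097
shift units [ 0.009  0.012 -0.006]
turn units [ 0.005  0.    -0.021]
```

View pics/p9s.png

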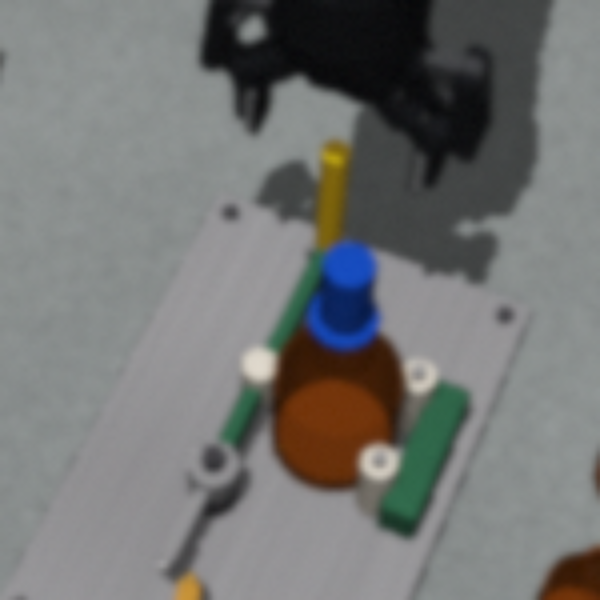

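The post (333,150–245) stands between the fingers (255,125 and 432,180). I close on it.

play_rows([
  [[-1, 0, 0, 0, 0, 0, 0], [-1, 0, 0, 0, 0, 0, 0], [-1, 0, 0, 0, 0, 0, 0], [-1, 0, 0, 0, 0, 0, 0], [-1, 0, 0, 0, 0, 0, 0], [-1, 0, 0, 0, 0, 0, 0], [-1, 0, 0, 0, 0, 0, 0], [-1, 0, 0, 0, 0, 0, 0]],
])

```text
time: 15.0
eef_pos: [466.8, 33.9, 92.2]
eef_rot: [0.0, 0.728, -0.685, 0.0]
force: [-1.6, -2.1, 6.0]
grip_width: 0.155
```

```bash
python3 - <<'E'
from ov import *
need([466.2,34.2,92],-1.508)
from rig import snapshot
a=np.ascontiguousarray(snapshot('scene')[:,:,::-1])
cv2.imwrite('pics/p10s.png',cv2.resize(a[110:260,190:340],None,fx=4,fy=4))
E
```

```text
t 15.0 pos [466.8  33.9  92.2] F [-1.6 -2.1  6. ] grip 0.155 tilt [ 0.0002 -0.0007] yaw -1.5103
shift units [-0.008  0.014  0.005]
turn units [-0.002 -0.009 -0.028]
```

View pics/p10s.png

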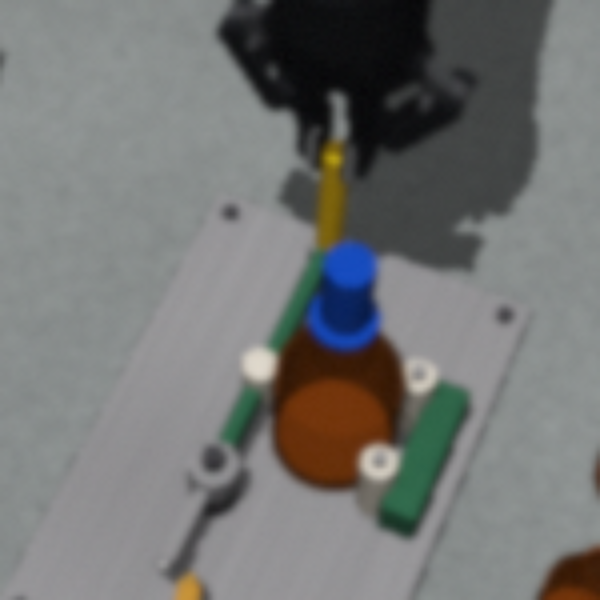

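The post is gripped (opening 0.155). I swing about the pivot in 0.04 rad steps.

play_rows([
  [[-1, 0.155, -0.003, 0, 0, 0, -0.5], [-1, 0.155, -0.003, 0, 0, 0, -0.5], [-1, 0.155, -0.003, 0, 0, 0, -0.5], [-1, 0, 0, 0, 0, 0, 0]],
])

```text
time: 15.55
eef_pos: [468.6, 17.4, 92.2]
eef_rot: [-0.0, 0.768, -0.64, -0.001]
force: [-3.8, 3.8, 7.2]
grip_width: 0.156
```

```bash
cat > ang.py <<'E'
from ov import *
s,M=st();p=s['eef_pos'];pv=np.array([620.5,42.9])
d=pv-p[:2];print('t',s['time'],'r',np.linalg.norm(d),'arm angle',np.arctan2(d[1],d[0])-.063,'tool yaw rel',np.arctan2(M[1,0],M[0,0])+1.508,p.round(1),'Ftool',(M.T@s['force']).round(1),'F',s['force'].round(1),s['grip_width'].round(3))
E
python3 ang.py
```

```text
Traceback (most recent call last):
  File "ang.py", line 3, in <module>
    d=pv-p[:2];print('t',s['time'],'r',np.linalg.norm(d),'arm angle',np.arctan2(d[1],d[0])-.063,'tool yaw rel',np.arctan2(M[1,0],M[0,0])+1.508,p.round(1),'Ftool',(M.T@s['force']).round(1),'F',s['force'].round(1),s['grip_width'].round(3))
                                                                                                                                                                                                                    ^^^^^^^^^^^^^^^^^^^^^
AttributeError: 'float' object has no attribute 'round'
```

```bash
sed -i "s/s\['grip_width'\].round(3)/s['grip_width']/" ang.py; python3 ang.py
```

```text
t 15.55 r 154.05700380634985 arm angle 0.10356722449427802 tool yaw rel 0.11899374857663148 [468.6  17.4  92.2] Ftool [-4.5  3.  -7.2] F [-3.8  3.8  7.2] 0.1557545823816256
```

play_rows([
  [[-1, 0.155, -0.003, 0, 0, 0, -0.5], [-1, 0.155, -0.003, 0, 0, 0, -0.5], [-1, 0.155, -0.003, 0, 0, 0, -0.5], [-1, 0, 0, 0, 0, 0, 0]],
])

```text
time: 16.05
eef_pos: [472.4, -0.4, 92.1]
eef_rot: [-0.0, 0.805, -0.593, -0.001]
force: [-5.5, 5.3, 9.2]
grip_width: 0.156
```

```bash
python3 ang.py
```

```text
t 16.05 r 154.2626707753836 arm angle 0.22131188465390872 tool yaw rel 0.23939971841113739 [ 4.724e+02 -4.000e-01  9.210e+01] Ftool [-6.8  3.7 -9.1] F [-5.5  5.3  9.2] 0.15551898558924104
```

play_rows([
  [[-1, 0.155, -0.002, 0, 0, 0, -0.5], [-1, 0.155, -0.002, 0, 0, 0, -0.5], [-1, 0.155, -0.002, 0, 0, 0, -0.5], [-1, 0.155, -0.002, 0, 0, 0, -0.5], [-1, 0.08, 0, 0, 0, 0, -0.25], [-1, 0, 0, 0, 0, 0, 0], [-1, 0, 0, 0, 0, 0, 0]],
])

```text
time: 16.92
eef_pos: [482.2, -26.1, 92.1]
eef_rot: [0.0, 0.855, -0.518, -0.002]
force: [-7.9, 4.1, 11.6]
grip_width: 0.148
```

```bash
python3 ang.py; python3 - <<'E'
from ov import *
from rig import snapshot
a=np.ascontiguousarray(snapshot('scene')[:,:,::-1])
cv2.imwrite('pics/p11s.png',cv2.resize(a[130:280,180:330],None,fx=4,fy=4,interpolation=cv2.INTER_CUBIC))
cv2.imwrite('pics/p11full.png',a)
overlay('scene',a,[557.8,83.8,167],(240,140,320,215),'pics/p11o.png')
E
```

```text
t 16.925 r 154.52234406409877 arm angle 0.39982907368435844 tool yaw rel 0.4188666072047338 [482.2 -26.1  92.1] Ftool [ -7.3   5.1 -11.6] F [-7.9  4.1 11.6] 0.14842596221772644
```

View pics/p11s.png

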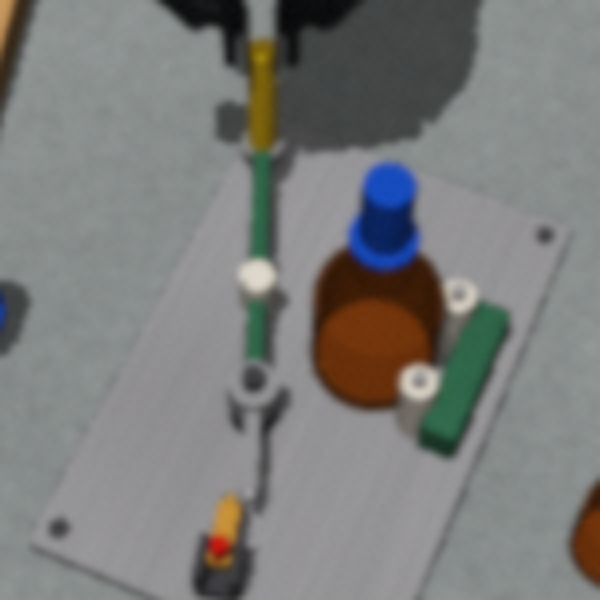

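View pics/p11o.png

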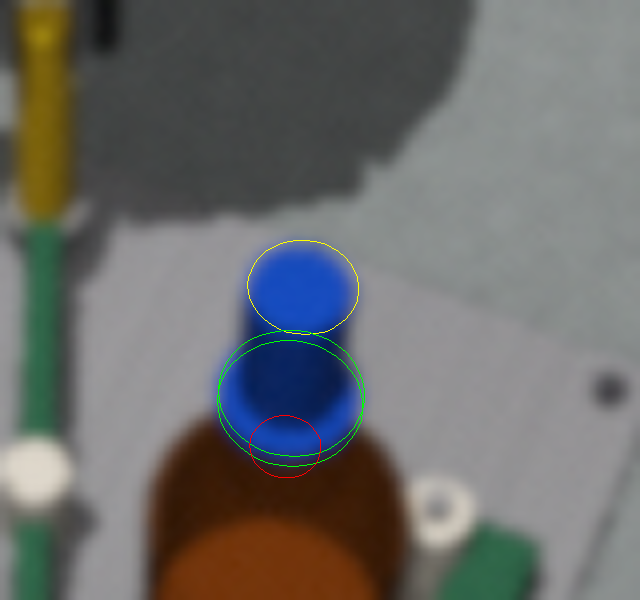

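View pics/p11full.png

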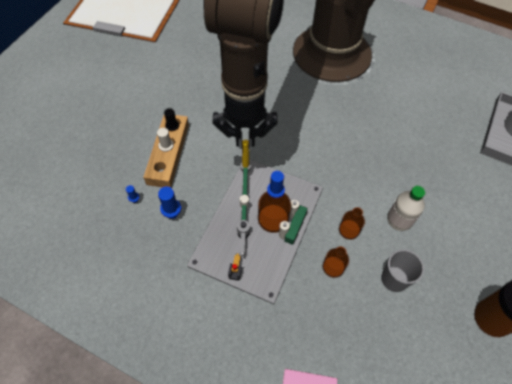

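The view shows the arm swung clear of the flask, with the post at (262,95). The tooth tip at (258,495) is now on the far side of the pawl tip (230,500). The flask and stopper have not moved against the overlay. I hold, then check steadiness and whether the pawl's red pip is back.

play_rows([
  [[-1, 0, 0, 0, 0, 0, 0], [-1, 0, 0, 0, 0, 0, 0], [-1, 0, 0, 0, 0, 0, 0], [-1, 0, 0, 0, 0, 0, 0]],
])

```text
time: 17.48
eef_pos: [482.2, -26.0, 92.1]
eef_rot: [0.0, 0.855, -0.518, -0.002]
force: [-7.7, 5.6, 11.1]
grip_width: 0.149
```

```bash
python3 ang.py; python3 - <<'E'
from ov import *
from rig import snapshot
a0=cv2.imread('pics/scene0.png');a=np.ascontiguousarray(snapshot('scene')[:,:,::-1]);b=np.ascontiguousarray(snapshot('top')[:,:,::-1])
cv2.imwrite('pics/p12s.png',a)
def red(im):
    c=im[250:285,220:255].astype(float);w=np.clip(c[...,2]-np.maximum(c[...,1],c[...,0])*1.0-60,0,None)
    w[c[...,1]>70]=0
    Y,X=np.mgrid[250:285,220:255];return (w*X).sum()/w.sum(),(w*Y).sum()/w.sum(),w.sum()
print('pip',red(a0),red(a))
for lab,(x0,y0,x1,y1) in dict(rackbw=(160,105,190,150),cup=(380,245,425,295),bottle=(385,180,430,235),blues=(120,180,185,225),flask=(250,200,300,235)).items():
    print(lab,np.abs(a0[y0:y1,x0:x1].astype(int)-a[y0:y1,x0:x1]).mean().round(1))
h=cv2.cvtColor(a,cv2.COLOR_BGR2HSV)
E
```

```text
t 17.475 r 154.5418347284462 arm angle 0.3994492707890032 tool yaw rel 0.4189949773989423 [482.2 -26.   92.1] Ftool [ -8.5   4.2 -11.1] F [-7.7  5.6 11.1] 0.14910570187952182
pip (np.float64(234.1940789473684), np.float64(265.9087171052632), np.float64(1216.0)) (np.float64(234.20152091254752), np.float64(266.10114068441067), np.float64(1315.0))
rackbw 8.9
cup 9.1
bottle 10.8
blues 9.6
flask 12.7
```

The arm is steady at about 0.40 rad, and the pip is back at its starting pixel, (234.2,266.1) against (234.2,265.9). I hand in.

```bash
python3 -c "
from rig import ticket
print(ticket.close_job())"
```

```text
the job is handed in; nothing more can be done
None
```

I set the blue stopper home in the amber flask, let go of it, and swung the clamp arm open. The job was handed in at about 17.5 s with the gripper still holding the arm there; it reports no verdict.

**Stopper:** The flange met the rim at the predicted height (TCP z 150.2 mm) and I pressed it with about 9 N before letting go. In the scene view after release, and again after the arm was opened, it fitted the predicted upright, seated pose. The top view of the flask was hidden by the arm at the one point I looked, so this rests on the scene camera and the contact height.

**Clamp arm:** My last check put the arm at about 0.40 rad, steady, past the 0.33 where the tooth clears the pawl. In the picture the tooth is on the far side of the pawl, and the pawl's red pip is back within 0.2 pixel of its starting position. The measured force was about 8 N against the spring. There was also about 11 N upward on the tool, which built up from closing on the post and through the swing; I left it because it was steady.

**Other objects:** The flask stands in place, and by eye the black and white stoppers, cup and bottle are where they were. The before/after image difference gave roughly the same value in every region I compared (about 9 to 13 grey levels). It therefore neither confirms nor contradicts that.

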